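Spin the turntable and brake it at the gate

ROBOT

A 6-joint arm with a two-finger parallel gripper is mounted at the origin on a cart in front of the work surface, level with it; the furniture and walls round the work are solid. World frame = base frame: x ahead of the robot, y to its left, z up, the work surface at z = 0. Lengths are in m, angles in rad, forces in N, time in s.
With the tool pointing down it reaches from about 0.375 to 0.9 m from the base axis. Payload 3.1 kg.
Tool frame: the origin (TCP) lies between the finger pads; the fingertips stand 25 mm ahead of it and the grasp point (between the pads) lies 6 mm ahead of it; x points along the fingers, y is the direction in which the jaws open and shut, and the axes are right-handed (so a half turn about x gives the same grasp; the last joint's range is limited). The gripper opens to 85 mm and grips with 20 to 120 N. Pads are 22 mm wide; open, the fingers measure 114 mm over their backs; the gripper's body (76 mm by 85 mm) begins 54 mm behind the grasp point. The pads swing forward as they close: fully open they stand 13 mm farther back than shut.
Start: joints at [-1.474, 0.527, 1.433, -0, 1.181, -0.178], TCP at [0.17, -0.601, 0.217] pointing down, gripper open.
Joint ranges: [-3.08, 3.08], [-0.75, 2.2], [0.22, 2.44], [-1.43, 4.57], [0, 2.65], [-2.85, 2.85]. Speed limits (rad/s): [2.79, 2.79, 3.14, 3.14, 3.14, 3.14].

INTERFACE

Orientations are given as a unit quaternion [x, y, z, w].
In Python, from station import manip, viewer, workorder gives the robot as it stands.
- The arm moves only by the shell command python3 -m crank 'ROWS' [FORCE]. ROWS is JSON, one flat list of numbers, 5 for each row, row after row: the opening, from 0 (shut) to 1 (fully open), then the shift along the world's x, y, z in mm, then the turn about the world's z in rad. A call has 1 to 10 rows; each row is the pose to reach, as a shift and turn from the pose commanded when the call began; what a row does not reach only later rows make up. A row lasts 1/8 s, in which the tool goes at most 62.5 mm and 10.7 degrees, less where a joint would pass 70% of its speed; a pose out of reach is approached as far as the arm can. A call with a gripper value outside its range is refused whole. The fingers move at their own pace and stop on an object; FORCE is the grip in N (left out, the last holds). Time passes only in rows, so rows that repeat a pose let the fingers close. It gives the time, the measured TCP pose, the force and the opening at its end, in the units of the state.
- manip.sense(): the state, without advancing time (a new reading comes with each control period).
- viewer.snapshot(name): name is "scene" or "side" or "wrist"; returns a dict with "img" (420x560x3 uint8, red, green, blue), "range_z" (420x560 float32, m along the optical axis (not along the pixel's ray), 0 where there is no reading), "fx", "fy", "cx", "cy" (pixels), "k1" (the pictures are not rectified: a ray, as slopes to the right and down, at radius r is drawn at 1 + k1 r^2 times it, then the intrinsics apply), "origin" and "attitude" of the camera in the world. Camera axes: x right, y down, z forward; pixel columns grow to the right and rows downward; lengths in m; the calibration is good to about 2 mm. A picture is of the moment at which its call begins.
- workorder.sign_off(): hands the job in, once; it reports no verdict.
The state is a dict: "t": time; "q": joint angles; "qd": joint speeds; "tau": joint torques, N m; "tcp_pos": TCP position; "tool_rot": TCP orientation; "force": force on the tool from outside, world axes, zero at the start; "ft_torque": the same for the moment, N m; "finger_gap": opening from 0.0 (shut) to 1.0 (fully open).
Only numpy, scipy, OpenCV 4.12 (cv2) and the standard library are available. Lean on these libraries where they do the work, as an engineer would, in place of code of your own. Each camera call takes 0.05 s, during which the arm holds its last target.

TASK

Check that the finishing turntable runs freely: push one of its pegs with a fingertip to flick it spinning anticlockwise (seen from above), and let it coast untouched until the tongue on its edge has gone past the two gate posts at least once and on round the other side. Then, as the tongue comes round to the gate again, brake the disc by pressing a closed fingertip down on its flat rim, so that it stops with the tongue between the two posts; do not stop it elsewhere and push it into place, and do not move the things around it. The program finishes while holding: the fingertip still rests on the disc, keeping it stopped there.

Things in the scene. Friction and masses are not known exactly. Their poses are not given: they have to be found in the camera images.
- base: Fixed grey cast base of the turntable, on the bench. Origin on the disc's axis, at bench height; its x axis points from the disc's axis to the middle of the gate. The base does not move or tip during the work; where it stands and which way the gate faces (far side of the disc from the robot, up to about 35 degrees either way) vary.
- gate (a point): Middle of the gate, 152 mm from the disc's axis and 50 mm above the bench. The gate is two upright steel posts, 10 mm thick with ball tops, 105 mm high, fixed to the base 152 mm from the axis at 18 degrees (0.32 rad) either side of the middle, so about 96 mm apart; the tongue passes inside them without touching.
- disc: Round level light-wood disc, 240 mm across, 16 mm thick, top face 60 mm above the bench, turning freely about the base's upright axis; fixed in height. 0.45 kg, varying by 25 percent. Origin on the axis at bench height; x axis points to the tongue. Nearly frictionless: left alone it loses roughly an eighth of its speed per second, so from 3 rad/s it coasts over three turns.
- rotor (a joint): Angle of the disc on its base, rad, growing anticlockwise seen from above and counting on through whole turns. 0, 2 pi, 4 pi ... : tongue in the middle of the gate. At the start it stands still somewhere between -4.2 and -1.2.
- tongue (a point): Point on the steel tongue, a flat bar 18 mm wide that sticks out 20 mm beyond the disc's edge, a little below the disc's top. The point lies 130 mm from the axis, 57 mm above the bench.
- hub (a point): Centre of the disc's top face, 60 mm above the bench. A hub nut 36 mm across and 14 mm high stands there. The rim of the top face, from 60 mm radius out to the edge at 120 mm, is bare and flat: the place to brake. Pressing there with a few newtons stops the disc almost at once.
- peg0 (a point): Top centre of a steel peg, 12 mm thick, standing 40 mm above the disc's top, 50 mm from the axis, 60 degrees anticlockwise from the tongue. Pegs are there to flick the disc by.
- peg1 (a point): Top centre of a like peg, 180 degrees from the tongue.
- peg2 (a point): Top centre of a like peg, 300 degrees anticlockwise from the tongue.
- wax_pot: White pot with lid, 50 mm across, 57 mm high, loose; leave alone. Origin under its centre.
- beeswax: Yellow wax block 35x52x19 mm, loose; leave alone. Origin under its centre.
- spool_cream: Thread spool, about 45 mm across, 50 mm high, loose; leave alone. Origin under it.
- edge_slicker: Turned wooden slicker lying down, 98 mm long, 27 mm thick, loose; leave alone. Origin under its centre.
- marker: Pen 135 mm long, 17 mm thick, loose, lying down; leave alone. Origin under its centre.
- tape_roll: Roll of masking tape lying flat, 103 mm across, 25 mm high, loose; leave alone. Origin under its centre.
- glue_tin: Tin 58 mm across, 72 mm high, loose; leave alone. Origin under its centre.

How it is judged:
By the outcome, as a careful person would: the job done as asked, in the order asked, and still so for the second after the job is handed in, while the arm keeps its last pose, push and grip.
It also fails if it takes over 64 s, if anything falls off the work surface, if the arm or the gripper's body presses on something with over 40 N, if the wrist force passes 120 N, or if a joint passes its speed limit or range.

## Working session

There is one attempt and no reset: what is moved stays moved. The work goes in short steps, Python scripts to look and compute and a shell command to move; the robot and the scene stay as the last step left them, time stands still between calls to the robot, and variables do not carry over. Pictures are saved under pics/ and viewed, and the job is handed in when it is done.

```bash
mkdir -p pics; ls
cat > h.py <<'E'
import numpy as np,cv2
from scipy.spatial.transform import Rotation as R
from station import manip,viewer,workorder
def snap(cam,name=None):
    s=viewer.snapshot(cam)
    if name: cv2.imwrite('pics/'+name+'.png',s['img'][:,:,::-1])
    return s
def cloud(s):
    h,w=s['range_z'].shape
    K=np.array([[s['fx'],0,s['cx']],[0,s['fy'],s['cy']],[0,0,1]])
    u,v=np.meshgrid(np.arange(w),np.arange(h))
    p=np.stack([u,v],-1).reshape(-1,1,2).astype(float)
    n=cv2.undistortPoints(p,K,np.array([s['k1'],0,0,0.])).reshape(h,w,2)
    z=s['range_z'][...,None]
    c=np.concatenate([n*z,z],-1)
    a=np.array(s['attitude'])
    Rm=R.from_quat(a).as_matrix() if a.shape==(4,) else a
    return c@Rm.T+np.array(s['origin'])
E
python3 - <<'E'
from h import *
print(manip.sense())
for c in('scene','side','wrist'):
    s=snap(c,c+'0'); print(c,s['origin'],s['attitude'],s['fx'],s['k1'])
print(manip.sense()['t'])
E
```

```text
pics
{'t': 0.0, 'q': array([-1.47351584e+00,  5.28502950e-01,  1.43391984e+00, -1.80963496e-05,
        1.18140900e+00, -1.78466391e-01]), 'qd': array([-9.90166688e-04, -2.48884591e-03,  8.49425982e-04,  2.98437415e-04,
        1.56340934e-05, -1.03907098e-03]), 'tau': array([-5.95218644e-04, -4.42348123e+01, -1.78023237e+01, -2.66084471e-04,
        8.42492067e-03, -7.87502074e-06]), 'tcp_pos': array([ 0.17013433, -0.60060597,  0.21620549]), 'tool_rot': array([ 0.70042214,  0.09797626, -0.70036971,  0.09639378]), 'force': array([ 0.05558451,  0.2685958 , -0.98461628]), 'ft_torque': array([-0.01890468, -0.00365259, -0.0503717 ]), 'finger_gap': 1.0022730879229442}
scene [0.14036697 0.71542346 0.96050176] [-0.2705602   0.89757963 -0.33565311  0.09211392] 410.16941930918404 -0.12410505634444566
side [ 0.03838011 -1.027955    0.7010457 ] [ 0.82859397 -0.18766495  0.11706903 -0.51430414] 403.9849682007983 0.006841123624662652
wrist [ 0.24800988 -0.57880224  0.37351063] [ 0.78796466 -0.59516967 -0.09565335  0.12544   ] 371.2254642075578 -0.02850379582641458
0.15
```

View pics/scene0.png

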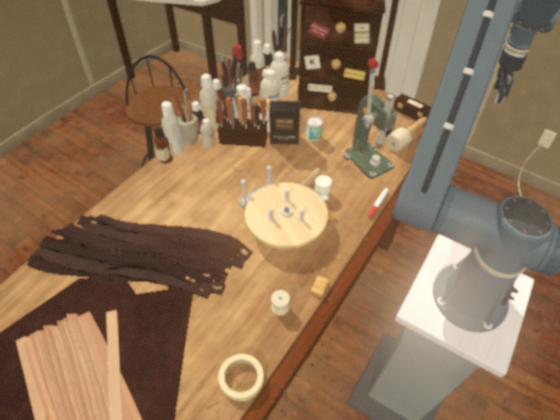

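View pics/side0.png

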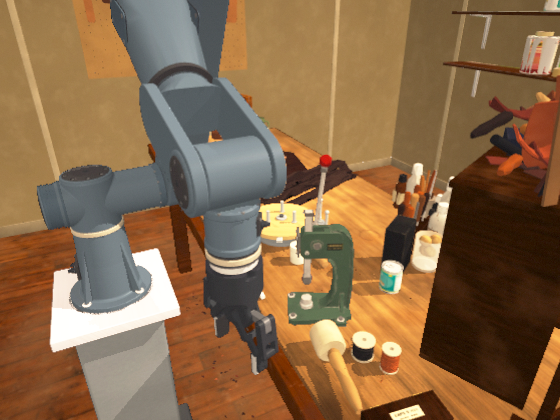

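The scene view shows the disc at about (287,213), the gate posts at about (244,190) and (269,175), and the white pot at (323,186). Next I enlarge that area and measure it.

Run:
```python
from h import *
s=snap('scene'); P=cloud(s)
im=s['img'][150:270,220:360,::-1]
cv2.imwrite('pics/z1.png',cv2.resize(im,None,fx=5,fy=5,interpolation=cv2.INTER_CUBIC)[:600,:700])
Z=P[...,2]
m=np.zeros(Z.shape,bool); m[150:270,220:360]=1
d=P[m&(abs(Z-.060)<.004)]
c,r=cv2.minEnclosingCircle(d[:,:2].astype(np.float32)); print('disc',len(d),c,r,d[:,2].mean())
# high points 
for lo,hi in((.085,.115),(.07,.082)):
    mm=(m&(Z>lo)&(Z<hi)).astype(np.uint8)
    n,l,st,ce=cv2.connectedComponentsWithStats(mm)
    for i in range(1,n):
        q=P[l==i]; print(lo,st[i][4],ce[i].round(1),np.median(q,0).round(4),q[:,2].max().round(3))
```

```text
disc 3942 (0.5501096248626709, 0.028971374034881592) 0.1591387242078781 0.05959694587431144
0.085 24 [269.  168.4] [ 0.6704 -0.0191  0.0999] 0.104
0.085 25 [243.2 182.4] [0.6978 0.0715 0.1001] 0.106
0.085 22 [286.6 191.5] [0.5742 0.0288 0.0958] 0.103
0.085 24 [270.5 210.8] [0.5713 0.1156 0.0973] 0.101
0.085 24 [301.8 211.4] [0.4979 0.0686 0.0966] 0.103
0.07 11 [269.  173.6] [ 0.6701 -0.0191  0.0779] 0.081
0.07 10 [243.5 187.2] [0.7    0.0709 0.076 ] 0.08
0.07 10 [286.3 196.2] [0.5747 0.0302 0.0765] 0.082
0.07 22 [286.4 209.1] [0.5496 0.0694 0.0734] 0.076
0.07 11 [270.9 215.5] [0.5697 0.1156 0.0742] 0.082
0.07 13 [301.4 216.1] [0.497  0.0699 0.0776] 0.082
```

View pics/z1.png

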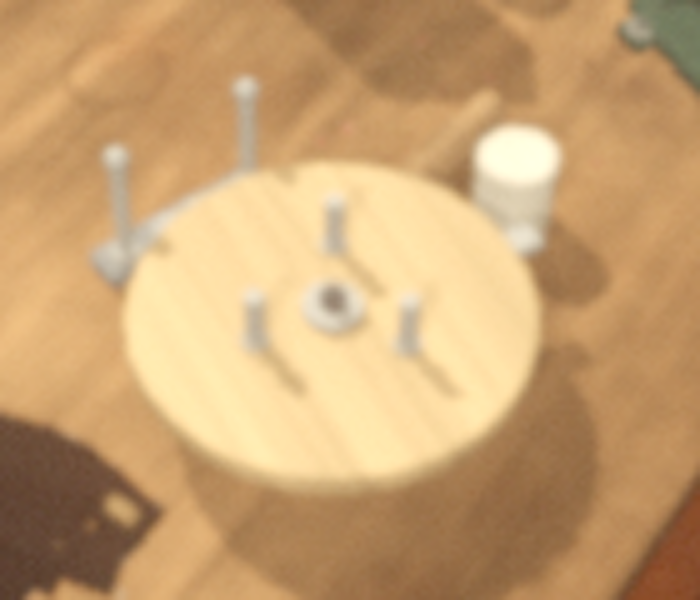

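The tongue shows at enlarged pixel (525,238), which is about (325,198) in the full picture, just in front of the pot. Next I fit the geometry and check for obstacles along the path.

Run:
```python
from h import *
s=snap('scene'); P=cloud(s); Z=P[...,2]
d=P[(abs(Z-.060)<.005)&(np.hypot(P[...,0]-.548,P[...,1]-.071)<.13)]
c,r=cv2.minEnclosingCircle(d[:,:2].astype(np.float32)); print('disc',c,r,d[:,2].mean())
posts=np.array([[.6704,-.0191],[.6978,.0715]]);pg=np.array([[.5742,.0288],[.5713,.1156],[.4979,.0686]])
for cc in(np.array(c),pg.mean(0)):
    print(cc,[ (np.hypot(*v).round(4),np.degrees(np.arctan2(v[1],v[0])).round(1)) for v in np.vstack([posts,pg])-cc])
print('tongue px',P[195:201,322:329].round(3)[::2,::2].tolist())
Rm=R.from_quat(manip.sense()['tool_rot']).as_matrix();print(Rm.round(2))
# height map, coarse 5cm cells, max z from scene + side
for cam in('scene','side'):
    Q=(P if cam=='scene' else cloud(snap(cam))).reshape(-1,3)
    print(cam)
    for x in np.arange(.15,.8,.05):
        row=[]
        for y in np.arange(-.7,.3,.05):
            k=(Q[:,0]>=x)&(Q[:,0]<x+.05)&(Q[:,1]>=y)&(Q[:,1]<y+.05)&(Q[:,2]>-.2)
            row.append('%4d'%(Q[k,2].max()*1000) if k.any() else '   .')
        print('%.2f'%x,' '.join(row))
```

```text
disc (0.5471256375312805, 0.06516960263252258) 0.123471200466156 0.05964401377421744
[0.54712564 0.0651696 ] [(np.float64(0.1493), np.float64(-34.4)), (np.float64(0.1508), np.float64(2.4)), (np.float64(0.0453), np.float64(-53.3)), (np.float64(0.0559), np.float64(64.4)), (np.float64(0.0493), np.float64(176.0))]
[0.5478 0.071 ] [(np.float64(0.1521), np.float64(-36.3)), (np.float64(0.15), np.float64(0.2)), (np.float64(0.0498), np.float64(-58.0)), (np.float64(0.0504), np.float64(62.2)), (np.float64(0.05), np.float64(-177.2))]
tongue px [[[0.515, -0.085, 0.015], [0.494, -0.054, 0.055], [0.489, -0.058, 0.055], [0.5, -0.099, 0.012]], [[0.494, -0.043, 0.056], [0.49, -0.048, 0.055], [0.485, -0.052, 0.053], [0.5, -0.1, 0.001]], [[0.489, -0.034, 0.058], [0.485, -0.039, 0.056], [0.481, -0.045, 0.054], [0.476, -0.047, 0.055]]]
[[-0.    0.27 -0.96]
 [ 0.   -0.96 -0.27]
 [-1.   -0.   -0.  ]]
scene
0.15  319  341  506  350  552  615  644    .    .    .  687  672  588  509  427  342    .    .    .    .
0.20  319  472  509  515  600  600    .    .    .    .  685  683  625  543  469  384    .    .    .
[... 1830 characters left out ...]
  248  247  402    4    5   60   59   64   64  102   64   61    .    .
0.50   53    4   59   59   49   11  246  248  400    5    5   60   61   63   64   96   65   65    .    .
0.55  479  481  427    5    4    4    4    5    3    4   27   20    .   64  102   74  102   64    .   21
0.60  614  577  524  427    5    5    6    5    5    4    2    0    .    .   64   64   64   63   25   41
0.65  603  563  544  561    4    5   74   75    4    4    4    .    .  107   13   93   63    .   26   53
0.70  426  515  540  548  427    5   74  150  152  150    5    4    4    .    .  102    6    5   25   53
0.75    2  450  559  558  475    4    4  150  151  152    4    4    4    5    3    5    4    5   21   19
```

Both axis estimates roughly agree. The pegs give the axis at (0.548, 0.071), with radii of 50 mm and post radii of 150–152 mm. The gate faces −18°, and the tongue is at about −118°, so the rotor reads about −1.75. The press reaches 0.40 m, so I lift over it.

```bash
python3 -m crank '[0,0,0,60,0, 0,0,0,120,0, 0,0,0,180,-0.05, 0,0,0,240,-0.1, 0,0,0,300,-0.15, 0,10,20,345,-0.2, 0,35,75,350,-0.25, 0,60,130,350,-0.27, 0,84,184,350,-0.27, 0,108,238,350,-0.27]' 40
```

```text
t: 1.55
tcp_pos: [0.2786, -0.3613, 0.5672]
tool_rot: [0.707, 0.002, -0.707, 0.002]
force: [0.7, 0.1, 0.4]
finger_gap: -0.001
```

```bash
python3 -m crank '[0,24,54,0,0, 0,48,108,0,0, 0,72,162,0,0, 0,96,216,0,0, 0,120,270,0,0, 0,144,324,0,0, 0,168,378,0,0, 0,192,430,-20,0, 0,216,471,-50,0, 0,216,471,-110,0]'
python3 -m crank '[0,0,0,-60,0, 0,0,0,-120,0, 0,0,0,-160,0, 0,0,0,-160,0]'
```

```text
t: 2.8
tcp_pos: [0.4965, 0.1105, 0.4575]
tool_rot: [0.709, 0.004, -0.705, 0.004]
force: [0.3, -0.5, -1.1]
finger_gap: 0.0
t: 3.3
tcp_pos: [0.4917, 0.1076, 0.2944]
tool_rot: [-0.704, -0.002, 0.71, -0.002]
force: [0.8, 0.5, -0.3]
finger_gap: -0.002
```

```bash
python3 -m crank '[0,-6,20,-60,0, 0,-9,30,-120,0, 0,-9,30,-150,0, 0,-9,30,-150,0]'
python3 - <<'E'
from h import *
print(manip.sense()['tcp_pos'],manip.sense()['q'].round(2))
for c in('scene','side','wrist'):
    s=snap(c,c+'1')
    if c=='scene': cv2.imwrite('pics/z2.png',cv2.resize(s['img'][130:270,220:380,::-1],None,fx=4,fy=4,interpolation=cv2.INTER_CUBIC))
E
```

```text
t: 3.8
tcp_pos: [0.4856, 0.1377, 0.1471]
tool_rot: [-0.707, -0.002, 0.708, -0.002]
force: [-0.6, -0.1, 1.3]
finger_gap: 0.0
[0.48561402 0.1377304  0.14712889] [ 0.05  0.47  1.8  -0.    0.87  1.62]
```

View pics/z2.png

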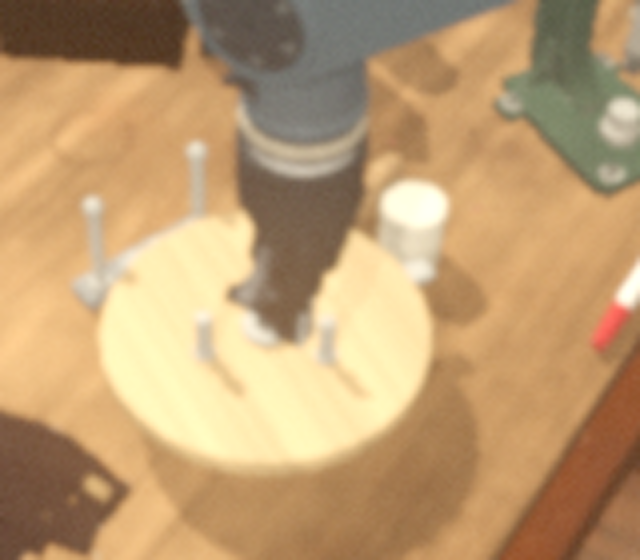

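View pics/wrist1.png

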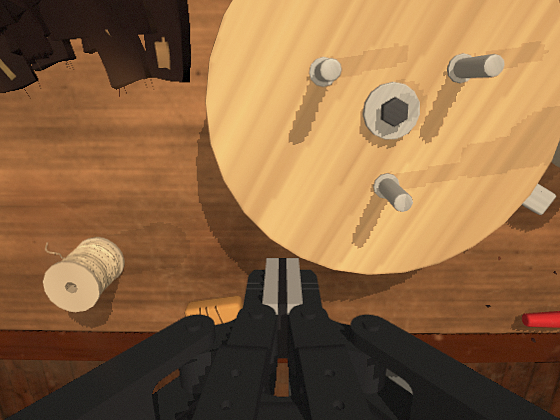

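View pics/side1.png

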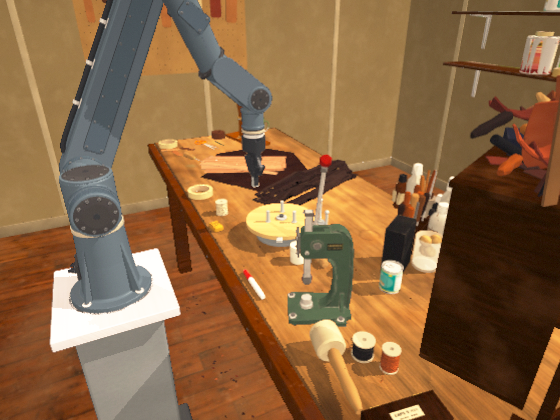

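The wrist view shows the hub at (391,111), the peg tops at (326,69), (495,65) and (400,200), and the tongue at (540,197) on the right. The closed finger hangs clear of the disc. I measure from this camera too.

```bash
cat >> h.py <<'E'
def pegs(s,ax,P=None):
    P=cloud(s) if P is None else P
    m=((P[...,2]>.088)&(P[...,2]<.107)&(abs(np.hypot(P[...,0]-ax[0],P[...,1]-ax[1])-.05)<.013)).astype(np.uint8)
    n,l,st,ce=cv2.connectedComponentsWithStats(m)
    out=[]
    for i in range(1,n):
        if st[i][4]>8:
            q=P[l==i]; q=q[q[:,2]>q[:,2].max()-.004]
            c=q.mean(0); out.append((np.degrees(np.arctan2(c[1]-ax[1],c[0]-ax[0])).round(1),np.hypot(*(c[:2]-ax)).round(4),c.round(4).tolist(),st[i][4]))
    return out
E
python3 - <<'E'
from h import *
s=snap('wrist');P=cloud(s)
ax=np.array([.5478,.071])
o=pegs(s,ax,P)
for a in o: print(a)
from scipy.optimize import least_squares
q=P[90:130,370:415].reshape(-1,3);q=q[(q[:,2]>.069)&(q[:,2]<.08)];print('nut',q.mean(0),len(q))
q=P[185:212,520:560].reshape(-1,3);q=q[(q[:,2]>.04)&(q[:,2]<.07)];print('tongue',q.mean(0),len(q))
q=P[20:120,230:300].reshape(-1,3);print('disc z',np.median(q[:,2]))
E
```

```text
(np.float64(-54.9), np.float64(0.0534), [0.5785, 0.0273, 0.1003], np.int32(627))
(np.float64(57.0), np.float64(0.0506), [0.5754, 0.1134, 0.1004], np.int32(429))
(np.float64(-175.8), np.float64(0.0453), [0.5026, 0.0677, 0.1002], np.int32(432))
nut [0.552273   0.06986888 0.07407598] 591
tongue [ 0.4931325  -0.04236951  0.05781272] 752
disc z 0.06044895907598746
```

```bash
python3 -m crank '[0,0,0,-40,0, 0,0,0,-58,0, 0,0,0,-58,0, 0,0,0,-58,0]'; python3 -m crank '[0,0,0,-2,0, 0,0,0,-2,0]';python3 -m crank '[0,0,0,-2,0, 0,0,0,-2,0]'
```

```text
t: 4.5
tcp_pos: [0.4867, 0.1377, 0.0908]
tool_rot: [0.708, 0.002, -0.706, 0.002]
force: [0.3, -0.1, -0.3]
finger_gap: 0.001
t: 4.75
tcp_pos: [0.4856, 0.1377, 0.0879]
tool_rot: [0.708, 0.002, -0.707, 0.002]
force: [-0.7, -0.1, -0.1]
finger_gap: 0.001
t: 5.0
tcp_pos: [0.4851, 0.1377, 0.0851]
tool_rot: [-0.707, -0.002, 0.707, -0.002]
force: [0.3, 0.7, -0.2]
finger_gap: 0.002
```

```bash
python3 -m crank '[0,0,0,-1,0, 0,0,0,-1,0]';python3 -m crank '[0,0,0,-1,0, 0,0,0,-1,0]'; python3 -m crank '[0,0,0,-1,0, 0,0,0,-1,0]'
```

```text
t: 5.25
tcp_pos: [0.4851, 0.1376, 0.0841]
tool_rot: [-0.707, -0.002, 0.707, -0.002]
force: [0.5, 0.2, 0.3]
finger_gap: -0.004
t: 5.5
tcp_pos: [0.4852, 0.1376, 0.0831]
tool_rot: [-0.707, -0.002, 0.707, -0.002]
force: [0.7, -0.4, -0.3]
finger_gap: -0.004
t: 5.75
tcp_pos: [0.4852, 0.1376, 0.0821]
tool_rot: [-0.707, -0.002, 0.707, -0.002]
force: [0.2, -0.3, -0.3]
finger_gap: 0.002
```

Run:
```python
from h import *
for c in('side','wrist'): s=snap(c,c+'2')
s=snap('scene')
cv2.imwrite('pics/z3.png',cv2.resize(s['img'][130:270,220:380,::-1],None,fx=4,fy=4,interpolation=cv2.INTER_CUBIC))
s=snap('side')
cv2.imwrite('pics/z4.png',cv2.resize(s['img'][130:270,200:360,::-1],None,fx=4,fy=4,interpolation=cv2.INTER_CUBIC))
```

```text
(no output)
```

View pics/z3.png

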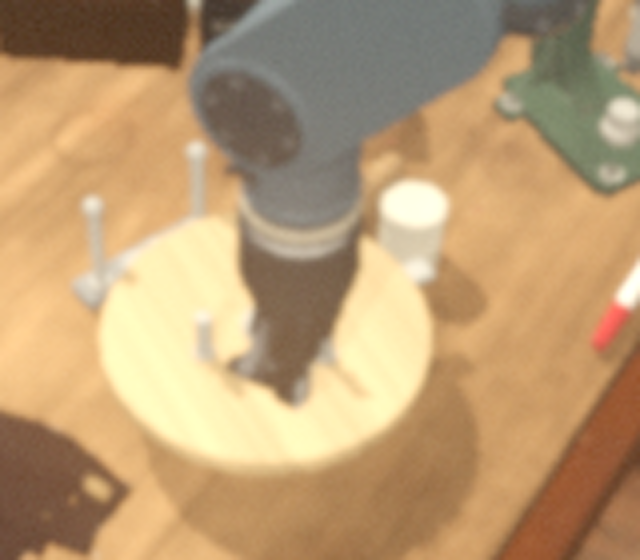

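View pics/z4.png

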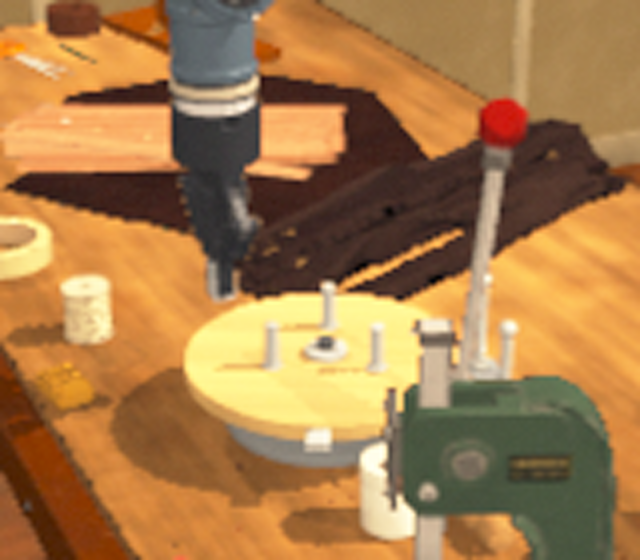

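View pics/wrist2.png

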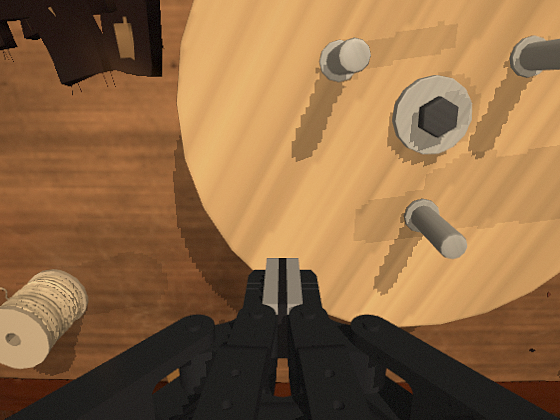

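Run:
```python
from h import *
print(manip.sense()['tcp_pos'])
s=snap('scene');P=cloud(s)
for r in range(218,238,2): print(r,P[r,288:298:3].round(3).tolist())
s=snap('side');P=cloud(s)
for r in range(194,212,2): print(r,P[r,252:260:3].round(3).tolist())
s=snap('wrist');P=cloud(s)
for r in range(250,285,5): print(r,P[r,272:294:10].round(3).tolist())
```

```text
[0.48527117 0.13764945 0.08224245]
218 [[0.491, 0.151, 0.154], [0.482, 0.152, 0.161], [0.473, 0.152, 0.169], [0.468, 0.146, 0.166]]
220 [[0.489, 0.154, 0.151], [0.484, 0.148, 0.148], [0.472, 0.153, 0.162], [0.473, 0.136, 0.144]]
222 [[0.472, 0.182, 0.184], [0.479, 0.156, 0.152], [0.474, 0.15, 0.149], [0.473, 0.135, 0.135]]
224 [[0.472, 0.182, 0.176], [0.472, 0.168, 0.161], [0.472, 0.153, 0.146], [0.473, 0.136, 0.128]]
226 [[0.472, 0.181, 0.167], [0.471, 0.169, 0.155], [0.476, 0.145, 0.126], [0.473, 0.135, 0.118]]
228 [[0.514, 0.114, 0.058], [0.471, 0.167, 0.145], [0.477, 0.143, 0.115], [0.473, 0.134, 0.108]]
230 [[0.509, 0.121, 0.059], [0.483, 0.148, 0.108], [0.477, 0.142, 0.106], [0.474, 0.133, 0.098]]
232 [[0.505, 0.127, 0.061], [0.499, 0.121, 0.058], [0.476, 0.144, 0.1], [0.483, 0.115, 0.063]]
234 [[0.502, 0.131, 0.057], [0.494, 0.128, 0.06], [0.489, 0.121, 0.057], [0.481, 0.118, 0.059]]
236 [[0.497, 0.139, 0.061], [0.491, 0.134, 0.06], [0.484, 0.129, 0.06], [0.478, 0.123, 0.058]]
194 [[0.469, 0.127, 0.143], [0.469, 0.098, 0.154], [0.483, 0.106, 0.148]]
196 [[0.47, 0.13, 0.134], [
[... 367 characters left out ...]
, 0.308, 0.001], [0.559, 0.306, -0.0]]
208 [[0.532, 0.301, -0.001], [0.541, 0.292, 0.001], [0.508, 0.175, 0.06]]
210 [[0.525, 0.283, -0.001], [0.491, 0.162, 0.062], [0.503, 0.163, 0.059]]
250 [[0.482, 0.143, 0.061], [0.482, 0.138, 0.061], [0.482, 0.133, 0.061]]
255 [[0.479, 0.143, 0.06], [0.478, 0.138, 0.06], [0.478, 0.133, 0.06]]
260 [[0.497, 0.142, 0.103], [0.497, 0.138, 0.102], [0.498, 0.134, 0.104]]
265 [[0.497, 0.142, 0.108], [0.497, 0.138, 0.107], [0.497, 0.134, 0.107]]
270 [[0.497, 0.142, 0.111], [0.497, 0.138, 0.111], [0.497, 0.134, 0.112]]
275 [[0.497, 0.142, 0.115], [0.497, 0.138, 0.115], [0.497, 0.134, 0.116]]
280 [[0.498, 0.142, 0.12], [0.497, 0.138, 0.119], [0.498, 0.134, 0.12]]
```

Run:
```python
from h import *
t=manip.sense()['tcp_pos'];print(t)
A=np.concatenate([cloud(snap(c)).reshape(-1,3) for c in('scene','side','wrist')])
A=A[(abs(A[:,0]-t[0])<.09)&(abs(A[:,1]-t[1])<.09)&(A[:,2]>.085)&(A[:,2]<.3)]
A=A[~((abs(np.hypot(A[:,0]-.55,A[:,1]-.07)-.05)<.016)&(A[:,2]<.106))]
for lo in np.arange(.085,.25,.01):
    q=A[(A[:,2]>=lo)&(A[:,2]<lo+.01)]
    if len(q): print('%.3f'%lo,len(q),np.percentile(q[:,:2]-t[:2],[2,98],axis=0).round(3).tolist())
```

```text
[0.48526974 0.13765066 0.08223972]
0.095 219 [[-0.012, -0.011], [0.012, 0.011]]
0.105 857 [[-0.008, -0.013], [0.012, 0.013]]
0.115 1076 [[-0.008, -0.013], [0.012, 0.013]]
0.125 1404 [[-0.01, -0.012], [0.012, 0.012]]
0.135 2364 [[-0.008, -0.027], [0.015, 0.028]]
0.145 8755 [[-0.007, -0.035], [0.014, 0.036]]
0.155 7238 [[-0.008, -0.043], [0.018, 0.044]]
0.165 11705 [[0.001, -0.05], [0.019, 0.051]]
0.175 8431 [[0.009, -0.055], [0.019, 0.056]]
0.185 148 [[-0.022, -0.061], [0.01, 0.061]]
0.195 113 [[-0.023, -0.047], [0.007, 0.047]]
0.205 75 [[-0.021, -0.042], [0.007, 0.04]]
0.215 48 [[-0.017, -0.041], [0.007, 0.038]]
0.225 128 [[-0.041, -0.039], [0.026, 0.037]]
0.235 1047 [[-0.037, -0.034], [0.081, 0.035]]
0.245 160 [[-0.041, -0.038], [0.025, 0.037]]
```

The fingertip stands about 16 mm above the sensed TCP height, where the description says 25 mm below. All three cameras agree on this, so I calibrate by careful touch.

```bash
python3 -m crank '[0,0,0,-15,0, 0,0,0,-30,0, 0,0,0,-33,0, 0,0,0,-33,0]'; python3 -m crank '[0,0,0,-1.5,0, 0,0,0,-1.5,0]';python3 -m crank '[0,0,0,-1.5,0, 0,0,0,-1.5,0]'
```

```text
t: 6.75
tcp_pos: [0.4848, 0.1376, 0.0485]
tool_rot: [-0.707, -0.002, 0.708, -0.002]
force: [-0.0, -0.5, -0.4]
finger_gap: -0.002
t: 7.0
tcp_pos: [0.4854, 0.1377, 0.0479]
tool_rot: [0.707, 0.002, -0.707, 0.002]
force: [0.4, -0.2, -0.6]
finger_gap: 0.0
t: 7.25
tcp_pos: [0.4853, 0.1376, 0.0463]
tool_rot: [0.707, 0.002, -0.707, 0.002]
force: [-0.8, 0.7, -0.0]
finger_gap: -0.002
```

```bash
python3 -m crank '[0,0,0,-1,0, 0,0,0,-1,0]'; python3 -m crank '[0,0,0,-1,0, 0,0,0,-1,0]';python3 -m crank '[0,0,0,-1,0, 0,0,0,-1,0]'
```

```text
t: 7.5
tcp_pos: [0.4855, 0.1379, 0.046]
tool_rot: [0.707, 0.002, -0.707, 0.002]
force: [0.2, 0.9, 5.9]
finger_gap: 0.001
t: 7.75
tcp_pos: [0.4859, 0.1381, 0.0459]
tool_rot: [0.708, 0.002, -0.706, 0.002]
force: [-1.2, 1.0, 13.9]
finger_gap: -0.0
t: 8.0
tcp_pos: [0.4862, 0.1384, 0.0458]
tool_rot: [0.708, 0.002, -0.706, 0.001]
force: [-2.1, 2.2, 20.4]
finger_gap: -0.002
```

```bash
python3 -m crank '[0,0,0,18,0, 0,6,-14,18,0, 0,12,-28,18,0, 0,12,-28,18,0, 0,12,-28,18,0]'
python3 - <<'E'
from h import *
print(manip.sense()['tcp_pos'])
s=snap('wrist','wrist3')
for a in pegs(s,np.array([.550,.070])): print(a)
E
```

```text
t: 8.62
tcp_pos: [0.4968, 0.1092, 0.0606]
tool_rot: [-0.707, -0.002, 0.708, -0.002]
force: [0.0, -0.3, 0.2]
finger_gap: -0.002
[0.49679404 0.10921593 0.06055764]
(np.float64(-49.0), np.float64(0.0512), [0.5836, 0.0313, 0.1003], np.int32(1922))
(np.float64(66.3), np.float64(0.0497), [0.57, 0.1155, 0.1003], np.int32(1164))
(np.float64(139.5), np.float64(0.0559), [0.5075, 0.1063, 0.105], np.int32(1431))
(np.float64(-169.6), np.float64(0.0472), [0.5036, 0.0615, 0.1002], np.int32(1211))
```

View pics/wrist3.png

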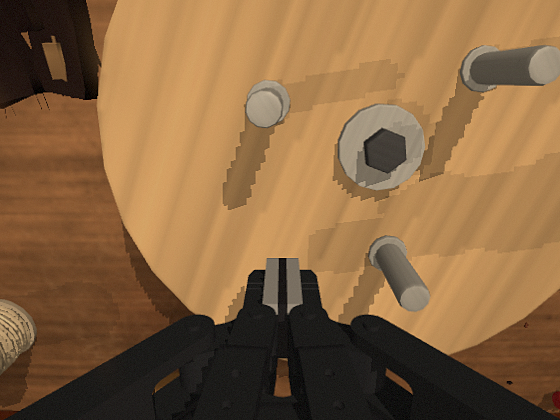

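The touch nudged the disc about 7° anticlockwise. peg2 is now at about (0.503, 0.062), 29 mm from the finger centre in y. Now the flick: I push towards −y at about 0.1 m/s, then lift and hover over the rim.

```bash
python3 -m crank '[0,2,-14,0,0, 0,3,-27,0,0, 0,4,-40,0,0, 0,4,-53,0,0, 0,4,-53,55,0, 0,-3,-14,55,0, 0,-12,28,55,0, 0,-12,28,0,0]'
cat > look.py <<'E'
from h import *
import sys
ax=np.array([.550,.070])
for i in range(int(sys.argv[1])):
    t=manip.sense()['t']; s=snap('wrist','coast_%.2f'%t)
    print('%.3f'%t,[(a[0],a[1],a[3]) for a in pegs(s,ax) if not 125<a[0]<145 or a[2][2]<.103])
E
python3 look.py 3
```

```text
t: 9.68
tcp_pos: [0.4886, 0.1395, 0.064]
tool_rot: [0.711, 0.004, -0.703, 0.003]
force: [0.8, 0.1, -1.4]
finger_gap: 0.002
9.675 [(np.float64(56.6), np.float64(0.0504), np.int32(1421)), (np.float64(179.3), np.float64(0.0471), np.int32(1225))]
9.725 [(np.float64(63.9), np.float64(0.0502), np.int32(1693)), (np.float64(-173.1), np.float64(0.0471), np.int32(1491))]
9.775 [(np.float64(71.0), np.float64(0.05), np.int32(1485)), (np.float64(-165.6), np.float64(0.0473), np.int32(1457))]
```

View pics/coast_9.78.png

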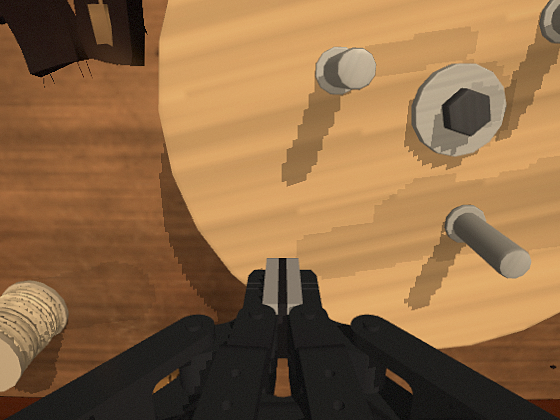

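```bash
python3 -m crank '[0,0,0,-2,0, 0,0,0,-4,0]'
cat > look.py <<'E'
from h import *
import sys
ax=np.array([.5515,.0695])
cam=sys.argv[2] if len(sys.argv)>2 else 'wrist'
for i in range(int(sys.argv[1])):
    t=manip.sense()['t']; s=snap(cam,cam+'_%.3f'%t)
    o=[np.array(a[2][:2]) for a in pegs(s,ax) if abs(a[2][2]-.1)<.002 and np.hypot(a[2][0]-.485,a[2][1]-.138)>.02]
    r=[]
    for a in o:
        for b in o:
            u,v=a-ax,b-ax
            if u[0]*v[1]-u[1]*v[0]>.0012: # b is 120 ccw of a
                d=b-a; r.append((np.degrees(np.arctan2(d[1],d[0]))-150).round(1)%360)
    print('%.3f'%t,'peg angles(mod120)',[(float(x),float(x%120)) for x in r], len(o),float(manip.sense()['tcp_pos'][2]))
E
python3 look.py 2
```

```text
t: 10.07
tcp_pos: [0.4867, 0.1371, 0.059]
tool_rot: [0.708, 0.002, -0.706, 0.002]
force: [0.5, 0.9, -0.1]
finger_gap: -0.002
10.075 peg angles(mod120) [] 1 0.0586841695683326
10.125 peg angles(mod120) [] 1 0.05862289983698389
```

```bash
cat > look2.py <<'E'
from h import *
import sys
ax=np.array([.5478,.071])
for i in range(int(sys.argv[1])):
  for cam in sys.argv[2:]:
    t=manip.sense()['t']; s=snap(cam); im=s['img'][...,::-1]
    if cam=='scene': im=cv2.resize(im[140:270,210:360],None,fx=4,fy=4,interpolation=cv2.INTER_CUBIC)
    if cam=='side': im=cv2.resize(im[180:280,230:350],None,fx=5,fy=5,interpolation=cv2.INTER_CUBIC)
    cv2.imwrite('pics/%s_%.3f.png'%(cam,t),im)
    P=cloud(s)
    r=np.hypot(P[...,0]-ax[0],P[...,1]-ax[1])
    q=P[(r>.125)&(r<.142)&(P[...,2]>.045)&(P[...,2]<.066)]
    if len(q):
      q=q[:,:2]-ax; print(cam,'tongue cands',len(q),np.degrees(np.arctan2(q[:,1],q[:,0])).round(0)[:12])
    print('%.3f'%t,cam,[(float(a[0]),float(a[1]),int(a[3]),a[2]) for a in pegs(s,ax,P)])
E
python3 look2.py 1 scene side
```

```text
scene tongue cands 34 [66. 66. 65. 66. 66. 67. 68. 68. 68. 68. 69. 70.]
10.175 scene [(6.3, 0.0506, 21, [0.5981, 0.0766, 0.1002])]
side tongue cands 15 [  80.   79.   77.   76.   74.   80.   79.   77.   76.   74. -139. -114.]
10.225 side [(14.2, 0.0465, 17, [0.5929, 0.0824, 0.101]), (141.0, 0.0487, 19, [0.51, 0.1016, 0.101]), (-103.4, 0.054, 20, [0.5353, 0.0185, 0.0996])]
```

The tongue was at about 66.5° at t=10.175. It has already passed the gate at −18° and is running at about 139°/s. I wait, hovering a little lower but not touching.

```bash
python3 -m crank '[0,0,0,-2,0, 0,0,0,-4,0, 0,0,0,-6,0, 0,0,0,-6,0, 0,0,0,-6,0, 0,0,0,-6,0, 0,0,0,-6,0, 0,0,0,-6,0]'
python3 look2.py 1 scene side scene; python3 look.py 1
```

```text
t: 11.28
tcp_pos: [0.4852, 0.1376, 0.0512]
tool_rot: [0.707, 0.002, -0.707, 0.002]
force: [-0.2, 0.8, 0.4]
finger_gap: 0.002
scene tongue cands 30 [-145. -143. -144. -144. -144. -146. -144. -147. -145. -146. -147. -147.]
11.275 scene [(29.9, 0.0497, 21, [0.5909, 0.0957, 0.1008])]
side tongue cands 36 [-143. -141. -141. -139. -138. -106. -103. -144. -143. -142. -141. -139.]
11.325 side [(35.4, 0.0442, 11, [0.5839, 0.0967, 0.1009]), (163.7, 0.0503, 19, [0.4995, 0.0851, 0.0997]), (-83.7, 0.0535, 15, [0.5537, 0.0178, 0.1006])]
scene tongue cands 32 [-131. -130. -132. -132. -133. -132. -132. -134. -133. -133. -133. -133.]
11.375 scene [(42.2, 0.0487, 23, [0.5839, 0.1037, 0.0993])]
11.425 peg angles(mod120) [(50.80000000000001, 50.80000000000001)] 2 0.051218427186317146
```

```bash
python3 -m crank '[0,0,0,-1,0, 0,0,0,-2,0, 0,0,0,-2,0, 0,0,0,-2,0]'
python3 look2.py 1 scene side; python3 look.py 1
```

```text
t: 11.98
tcp_pos: [0.4852, 0.1376, 0.0492]
tool_rot: [-0.707, -0.002, 0.707, -0.002]
force: [0.3, -0.1, -0.2]
finger_gap: -0.005
11.975 scene [(-7.5, 0.0516, 21, [0.599, 0.0642, 0.099])]
side tongue cands 6 [-120. -113. -107. -100. -100.  -98.]
12.025 side [(125.9, 0.0477, 18, [0.5198, 0.1097, 0.1012]), (-5.8, 0.0486, 12, [0.5961, 0.0661, 0.1]), (-119.1, 0.0518, 20, [0.5226, 0.0257, 0.1006])]
12.075 peg angles(mod120) [] 1 0.04921971251174455
```

Predicted gate crossing is at about t=12.42, and it is now 12.125. I wait two rows and then brake.

```bash
python3 -m crank '[0,0,0,0,0, 0,0,0,-2.2,0, 0,0,0,-6.2,0, 0,0,0,-6.2,0, 0,0,0,-6.2,0]'
python3 look2.py 2 scene side
```

```text
t: 12.75
tcp_pos: [0.4864, 0.1385, 0.0458]
tool_rot: [0.708, 0.002, -0.706, 0.001]
force: [-2.8, 2.2, 23.4]
finger_gap: -0.002
scene tongue cands 27 [-21. -22. -17. -18. -20. -21. -22. -22. -16. -16. -17. -19.]
12.750 scene [(40.2, 0.0498, 22, [0.5859, 0.1032, 0.0992])]
side tongue cands 18 [-18. -17. -15. -20. -21. -20. -21. -23. -23. -22. -22. -22.]
12.800 side [(38.3, 0.0445, 12, [0.5827, 0.0986, 0.1008]), (165.5, 0.0505, 19, [0.4989, 0.0836, 0.1009]), (-81.2, 0.0543, 18, [0.5561, 0.0173, 0.1001])]
scene tongue cands 28 [-21. -21. -22. -18. -19. -21. -22. -23. -16. -16. -17. -18.]
12.850 scene [(38.2, 0.0492, 21, [0.5865, 0.1014, 0.101])]
side tongue cands 25 [-18. -15. -16. -21. -19. -19. -20. -25. -22. -22. -22. -24.]
12.900 side [(37.9, 0.0434, 12, [0.582, 0.0977, 0.1008]), (168.3, 0.0505, 18, [0.4984, 0.0813, 0.1009]), (-80.8, 0.0536, 18, [0.5564, 0.018, 0.1004])]
```

Stopped, with the tongue at about −20° and the gate middle at −18°. I check by picture.

```bash
python3 -m crank '[0,0,0,0,0, 0,0,0,0,0, 0,0,0,0,0, 0,0,0,0,0]'; python3 look2.py 1 scene side; ls pics|tail -30|tr '\n' ' '
```

```text
t: 13.45
tcp_pos: [0.4864, 0.1384, 0.0458]
tool_rot: [0.708, 0.002, -0.706, 0.001]
force: [-2.8, 2.3, 24.6]
finger_gap: -0.0
scene tongue cands 28 [-20. -21. -23. -17. -17. -20. -20. -21. -23. -16. -16. -18.]
13.450 scene [(40.1, 0.0497, 21, [0.5858, 0.103, 0.1002])]
side tongue cands 22 [-17. -18. -17. -20. -18. -20. -21. -23. -21. -23. -23. -23.]
13.500 side [(39.0, 0.0435, 14, [0.5816, 0.0983, 0.1012]), (165.7, 0.0505, 18, [0.4988, 0.0835, 0.101]), (-79.7, 0.0564, 18, [0.5579, 0.0155, 0.1033])]
scene0.png scene1.png scene_10.175.png scene_11.275.png scene_11.375.png scene_11.975.png scene_12.750.png scene_12.850.png scene_13.450.png side0.png side1.png side2.png side_10.225.png side_11.325.png side_12.025.png side_12.800.png side_12.900.png side_13.500.png wrist0.png wrist1.png wrist2.png wrist3.png wrist_10.075.png wrist_10.125.png wrist_11.425.png wrist_12.075.png z1.png z2.png z3.png z4.png
```

```bash
f=$(ls -t pics/scene_*|head -1); cp $f pics/last.png
```

```text
(no output)
```

View pics/last.png

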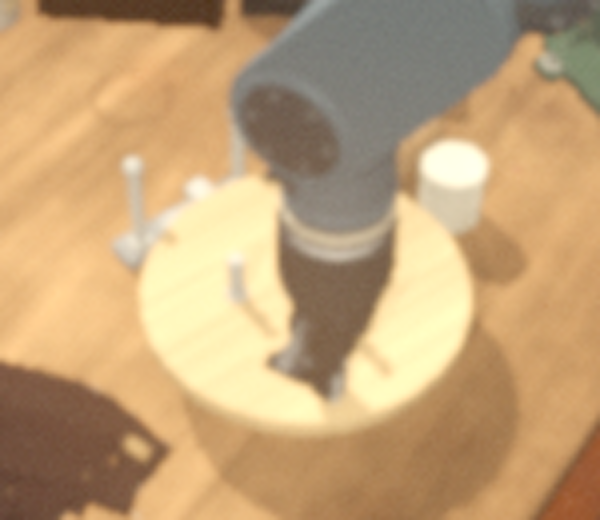

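The picture shows the tongue at (198,187), midway between the posts at (130,165) and (237,150). The fingertip is on the rim at (333,390).

```bash
python3 -c "
from h import *
workorder.sign_off(); s=manip.sense(); print(s['t'],s['force'])"
```

```text
the job is handed in; nothing more can be done
the job is handed in; nothing more can be done
```

The turntable runs freely, and it is stopped with its tongue between the gate posts; I handed the job in at about t = 13.5 s.

- **Flick and coast:** I pushed peg2 with the closed fingertip, which set the disc turning anticlockwise at about 2.5 rad/s. It coasted untouched past the gate and right round the other side. It lost speed at roughly the stated rate.
- **Brake:** As the tongue came round to the gate again, I pressed the fingertip on the rim about 95 mm from the axis. The disc stopped with the tongue at about −20°, and the middle of the gate is at −18°. The posts are 18° either side.
- **Hold:** Over the 0.7 s I watched before hand-in, the disc did not move. The fingertip still presses with about 24 N, and the last picture shows the tongue midway between the posts.

**Checks that disagreed**
- The closed fingertip stood about 15 mm above the sensed TCP height, not 25 mm below it as described. I found the true contact height with a gentle press on the rim before the flick. That press nudged the standing disc about 7° anticlockwise.
- The cameras differed by 2–4 mm on the disc's axis and by about 2–4° on its angle.
- I did not measure the loose items again at the end. The arm stayed clear of them, and the wax pot in the last picture looked undisturbed.

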